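# Seat the retaining clip on the antenna rotator's gear shaft

## Robot

A 7-joint arm with a two-finger parallel gripper is mounted at the origin on the work surface. World frame = base frame: x ahead of the robot, y to its left, z up, the work surface at z = 0. Lengths are in m, angles in rad, forces in N, time in s.
With the tool pointing down it reaches from about 0.4 to 0.85 m from the base axis. Payload 10.4 kg.
Tool frame: the origin (TCP) lies at the very end of the fingers, on their centre line; the grasp point (between the pads) lies 19 mm behind it; x points along the fingers, z is the direction in which the jaws open and shut, and the axes are right-handed (so a half turn about x gives the same grasp; the last joint's range is limited). The gripper opens to 85 mm and grips with 20 to 120 N. Pads are 22 mm wide; open, the fingers measure 114 mm over their backs; the gripper's body (76 mm by 85 mm) begins 54 mm behind the grasp point. The pads swing forward as they close: fully open they stand 13 mm farther back than shut.
Start: joints at [1.149, 0.332, -0.065, 1.46, 0.022, 1.35, -0.088], TCP at [0.243, -0.576, 0.208] pointing down, gripper open.
Joint ranges: [-2.6, 2.6], [-0.5, 2.12], [-1.47, 1.34], [0.16, 2.42], [-1.27, 4.41], [0.06, 2.06], [-2.6, 2.6]. Speed limits (rad/s): [2.22, 2.22, 2.79, 2.79, 3.14, 3.14, 3.14].

## Interface

Orientations are given as a unit quaternion [x, y, z, w].
In Python, from workcell import get_obs, camera, camera_info, hand_in gives the robot as it stands.
- The arm moves only by the tool move_arm, never from a script. Its argument "motion" is text: rows parted by semicolons, each of 4 numbers parted by spaces: the shift along the world's x, y, z in m, then the turn about the world's z in rad. In form: tx ty tz spin; .... A call has 1 to 10 rows; each row is the pose to reach, as a shift and turn from the pose commanded when the call began; what a row does not reach only later rows make up. A row lasts 1/8 s, in which the tool goes at most 62.5 mm and 10.7 degrees, less where a joint would pass 70% of its speed; a pose out of reach is approached as far as the arm can. A call with a gripper value outside its range is refused whole. "grip" is the opening, from 0 (shut) to 1 (fully open), set as the call begins (left out, the last holds). The fingers move at their own pace and stop on an object; "force" is the grip in N (left out, the last holds). Time passes only in rows, so rows that repeat a pose let the fingers close. It gives the time, the measured TCP pose, the force and the opening at its end, in the units of the state.
- get_obs(): the state, without advancing time (a new reading comes with each control period).
- camera(name): name is "scene" or "top" or "wrist"; returns (picture, depth): 420x560x3 uint8, red, green, blue; 420x560 float32, m along the optical axis (not along the pixel's ray), 0 where there is no reading.
- camera_info(name): a dict with "camera_matrix" (3x3 intrinsics, pixels), "k1" (the pictures are not rectified: a ray, as slopes to the right and down, at radius r is drawn at 1 + k1 r^2 times it, then the intrinsics apply), "eye" and "attitude" of the camera in the world. Camera axes: x right, y up, looking along -z (the intrinsics and any distortion apply to the point x, -y, -z); pixel columns grow to the right and rows downward; lengths in m; the calibration is good to about 2 mm. A picture is of the moment at which its call begins: read the wrist's pose just before it. camera_info takes no time and is no camera call; for the wrist camera it gives the pose at the moment of the call.
- hand_in(): hands the job in, once; it reports no verdict.
The state is a dict: "clock": time; "joint_pos": joint angles; "joint_velocities": joint speeds; "tau": joint torques, N m; "position": TCP position; "ee_rot": TCP orientation; "ft_force": force on the tool from outside, world axes, zero at the start; "torque": the same for the moment, N m; "grip_width": opening from 0.0 (shut) to 1.0 (fully open).
Only numpy, scipy, OpenCV 4.12 (cv2) and the standard library are available. Lean on these libraries where they do the work, as an engineer would, in place of code of your own. Each camera call takes 0.05 s, during which the arm holds its last target.

## Task

The antenna rotator's gearbox stands open on the radio desk. Pick the steel retaining clip out of the parts tray and push it sideways, fork first, into the groove around the output shaft just above the big black gear, until it snaps in and lies flat on the gear; then press it firmly against its stop with about 16 newtons, never loading the shaft with more than 25, and let go. Leave the pinion, screwdriver, microphone and mug where they are.

Things in the scene. Friction and masses are not known exactly. Their poses are not given: they have to be found in the camera images.
- groove (a point): Point on the axis of the upright steel shaft, level with the gear's flat upper face, which is the floor of the shaft's groove (z up). Above it: 6.7 mm of groove with a core 16 mm in diameter, then the shaft head, 24 mm in diameter, its top 17.2 mm above this point. The groove can be entered from any side. Any contact force over 25 N on shaft or gear (all touching points together) spoils the bearing.
- gearbox: Gearbox of the shaft: aluminium block 150 x 150 x 50 mm, fixed; origin at the centre of its underside, shaft on its vertical centre line. The black gear above it is 127 mm over the teeth, its upper face 72 mm above the desk. Gear and shaft do not turn; they float on a spring: pressed down they yield up to 4 mm, from about 3 N on, 4 N more per mm; sideways they are rigid.
- clip: Steel retaining clip: a flat fork 5 mm thick, 34 mm wide, 61 mm long, with an upright finger tab; 76 g. Origin on its underside, at the point that lies on the shaft axis when it is home (with up to 1.7 mm of play in height). x points out of the fork's mouth, the way to push it; z up. Its solid back ends at x = -8.5 mm and stops on the groove's core when home.
- clip_tab (a point): Centre of the clip's finger tab, at x = -38 mm, y = 0, 27 mm above the clip's underside, axes as the clip's. The tab is 24 mm long (x), 14 mm thick (y, the way to grip it); its top is 45 mm above the clip's underside.
- clip_mouth (a point): Between the round noses at the ends of the clip's two sprung jaws, x = 7 mm, y = 0, 2.5 mm above the underside. They leave 12 mm; the throat behind is 18 mm. They meet the core with the clip's origin 13 mm short of the axis; lined up, passing takes 6 to 14 N and eases at 6 mm short, then the clip slides to its stop. Off to one side it jams harder: the side force tells which way to shift.
- tray: Black parts tray, 230 x 130 mm, walls 13 mm high and 4 mm thick, fixed to the desk; origin at the centre of its underside. The clip and the pinion lie in it.
- pinion: Loose brass pinion in the tray, 34 mm in diameter and 26 mm high, origin at the centre of its underside. Leave it alone.
- screwdriver: Loose screwdriver lying on the desk, 170 mm long. Leave it alone.
- microphone: Loose black hand microphone lying on the desk, 56 x 85 x 26 mm, origin at the centre of its underside. Leave it alone.
- mug: Loose white mug, 80 mm in diameter and 90 mm high. Leave it alone.
Things that resemble listed ones, but are neither listed nor needed, are in the scene too. There is more than one size of the clip; the one meant has the size given above.

How it is judged:
On the way, in this order (a step that is already met when the one before it is completed fails the run):
1. the clip is lifted out of the tray (height (world z) of clip above 0.05 m), for 0.1 s.
2. the clip, home in the groove, is pressed against its stop (over 13 N) (horizontal distance between clip and groove below 0.0025 m and z of clip in the frame of groove between -0.0015 and 0.0028 m and contact force between clip and gear above 13 N), for 0.1 s.
At the end, for the whole second after the job is handed in: The clip is snapped home in the groove: its origin within 2.5 mm of the shaft axis in plan and from 1.5 mm below to 2.8 mm above the gear's upper face, tilted less than 0.1 rad, at rest (horizontal distance between clip and groove below 0.0025 m and z of clip in the frame of groove between -0.0015 and 0.0028 m and angle between clip's own z axis and vertical below 0.1 rad and linear speed of clip below 0.01 m/s); the robot touches nothing.
It fails at once if more than 25 N on the shaft or gear (contact force between anything else and gear above 25 N).
It fails at once if pinion, screwdriver, microphone or mug moved more than 20 mm (distance of any of pinion, screwdriver, microphone, mug from where it was at the start of the episode above 0.02 m).
It also fails if it takes over 59 s, if anything falls off the work surface, if the arm or the gripper's body presses on something with over 40 N, if the wrist force passes 120 N, or if a joint passes its speed limit or range.

## Working session

There is one attempt and no reset: what is moved stays moved. The work goes in short steps, Python scripts to look and compute and a tool call to move; the robot and the scene stay as the last step left them, time stands still between calls to the robot, and variables do not carry over. Pictures are saved under pics/ and viewed, and the job is handed in when it is done.

Besides the shell and the picture viewer there is one more tool, called after "Call:" as name(argument=value, ...) on one line, values as JSON. move_arm: Moves the arm, as the interface text tells. Its arguments: {"type":"object","properties":{"motion":{"type":"string"},"grip":{"type":"number"},"force":{"type":"number"}},"required":["motion"]}

```bash
mkdir -p pics
cat > h.py <<'E'
import numpy as np, cv2, pickle
from workcell import get_obs, camera, camera_info, hand_in
def snap(n,tag):
    i=camera_info(n); p,d=camera(n)
    cv2.imwrite(f'pics/{tag}.png',p[:,:,::-1]); pickle.dump((i,p,d),open(f'{tag}.pkl','wb')); return i,p,d
E
python3 - <<'E'
from h import *
for n in ('top','scene'):
    i,p,d=snap(n,n+'1'); print(i)
print(get_obs())
E
```

```text
{'camera_matrix': array([[500.21568511,   0.        , 277.51683945],
       [  0.        , 500.21568511, 205.05808677],
       [  0.        ,   0.        ,   1.        ]]), 'k1': -0.10803237232490386, 'eye': array([0.39352661, 0.14322028, 1.06231973]), 'attitude': array([-0.07319811,  0.06054402,  0.71315726, -0.6945381 ])}
{'camera_matrix': array([[386.7672519 ,   0.        , 281.75101378],
       [  0.        , 386.7672519 , 205.63668014],
       [  0.        ,   0.        ,   1.        ]]), 'k1': -0.09472501249965432, 'eye': array([ 1.02114449, -0.18241371,  0.60429468]), 'attitude': array([0.35522173, 0.18678455, 0.42439565, 0.81167567])}
{'clock': 0.1, 'joint_pos': array([ 1.14942449,  0.33277751, -0.0647021 ,  1.46087316,  0.02160813,
        1.34993203, -0.08848815]), 'joint_velocities': array([-9.59026195e-05, -2.08202146e-03, -4.28595433e-04, -2.86490677e-03,
       -2.23513253e-03, -7.67238763e-05, -2.01508421e-03]), 'tau': array([ 1.71928594e-03, -6.26743126e+01,  4.93480253e-02, -3.92432356e+01,
        1.63579563e-02,  6.97655050e-03,  2.68773317e-05]), 'position': array([ 0.24252309, -0.57561051,  0.20680744]), 'ee_rot': array([ 0.39128256,  0.58952878, -0.39081749,  0.58874057]), 'ft_force': array([-0.57711207, -0.83225064, -0.28839405]), 'torque': array([-0.04012271, -0.03617251, -0.04629584]), 'grip_width': 0.9971208593532257}
```

View pics/top1.png

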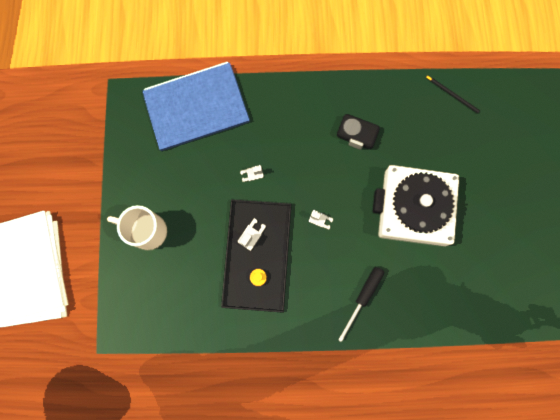

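View pics/scene1.png

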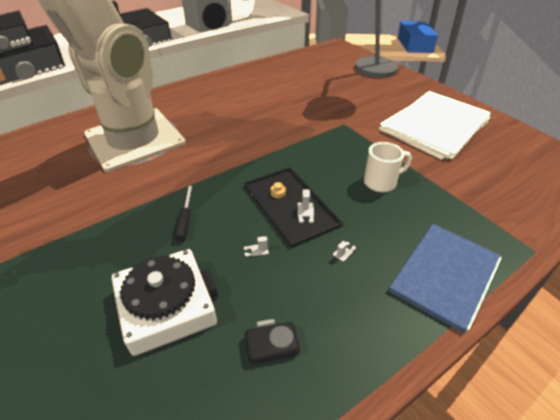

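The top view shows the clip in the tray at about (251,236), the brass pinion at (258,277), the shaft head at (426,200), and two smaller decoy clips outside the tray at (252,173) and (321,219). Next I'll measure and zoom in.

```bash
cat >> h.py <<'E'
from scipy.spatial.transform import Rotation as R
def rays(i,uv):
    uv=np.array(uv,float).reshape(-1,1,2)
    K=i['camera_matrix'];x=(uv[:,0]-K[:2,2])/K[0,0]
    u=x.copy()
    for _ in range(30): u=x/(1+i['k1']*(u**2).sum(1,keepdims=True))
    c=np.c_[u[:,0],-u[:,1],-np.ones(len(u))]
    return R.from_quat(i['attitude']).apply(c)
def plane(i,uv,z):
    r=rays(i,uv); return i['eye']+r*((z-i['eye'][2])/r[:,2])[:,None]
def cloud(i,d):
    h,w=d.shape; vv,uu=np.mgrid[:h,:w]
    r=rays(i,np.c_[uu.ravel(),vv.ravel()]); P=i['eye']+r*d.reshape(-1,1)
    P[d.ravel()==0]=np.nan
    return P.reshape(h,w,3)
def load(t): return pickle.load(open(t+'.pkl','rb'))
E
python3 - <<'E'
from h import *
i,p,d=load('top1')
print('shaft',plane(i,[(426,200)],.0892),'clip',plane(i,[(251,236)],.01),'pinion',plane(i,[(258,277)],.026))
P=cloud(i,d)
for u,v in [(426,200),(410,215),(300,150),(251,236),(256,228)]: print(u,v,P[v,u])
a=cv2.resize(p[190:320,200:340],None,fx=4,fy=4,interpolation=cv2.INTER_CUBIC)
cv2.imwrite('pics/crop1.png',a[:,:,::-1])
i,p,d=load('scene1')
a=cv2.resize(p[150:270,230:370],None,fx=4,fy=4,interpolation=cv2.INTER_CUBIC)
cv2.imwrite('pics/crop2.png',a[:,:,::-1])
print(R.from_quat(get_obs()['ee_rot']).as_matrix())
print(camera_info('wrist'))
E
```

```text
shaft [[ 0.5821859  -0.13758994  0.0892    ]] clip [[0.53033298 0.21751467 0.01      ]] pinion [[0.44278202 0.20328307 0.026     ]]
426 200 [ 0.58199243 -0.13730197  0.09019793]
410 215 [ 0.5554464  -0.10710137  0.07346955]
300 150 [0.71924126 0.10714158 0.002261  ]
251 236 [0.53024425 0.21746648 0.01068252]
256 228 [0.54783777 0.20687768 0.00550108]
[[-5.64994202e-04  9.21524892e-01  3.88318883e-01]
 [ 1.16444213e-03  3.88319288e-01 -9.21524159e-01]
 [-9.99999162e-01 -6.84809401e-05 -1.29246055e-03]]
{'camera_matrix': array([[301.91920557,   0.        , 279.71726009],
       [  0.        , 301.91920557, 204.30717303],
       [  0.        ,   0.        ,   1.        ]]), 'k1': -0.05829172680282907, 'eye': array([ 0.31694064, -0.54535362,  0.37264874]), 'attitude': array([-0.13136265,  0.08790049, -0.54596363,  0.82276429])}
```

View pics/crop1.png

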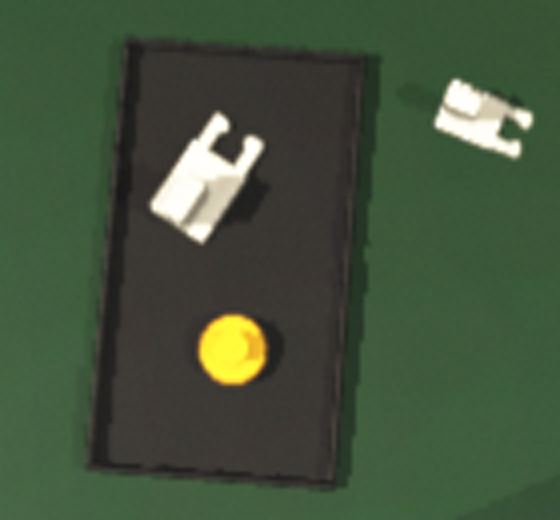

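View pics/crop2.png

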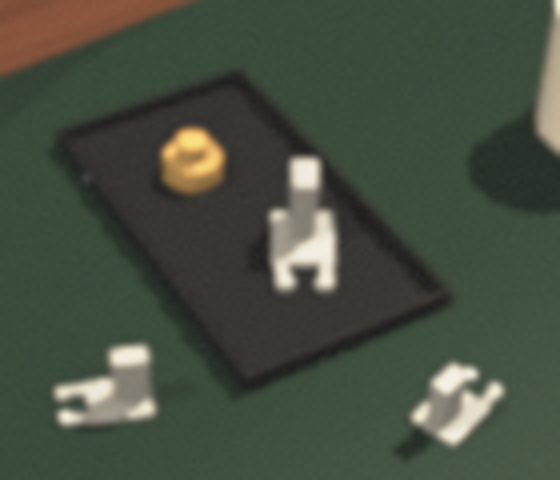

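Call:
move_arm(motion="0.033 0.045 0.007 0.175; 0.066 0.09 0.014 0.35; 0.099 0.135 0.021 0.525; 0.132 0.18 0.028 0.7; 0.165 0.225 0.035 0.875; 0.198 0.27 0.042 1.05; 0.231 0.315 0.049 1.225; 0.264 0.36 0.056 1.4; 0.297 0.405 0.063 1.575; 0.33 0.45 0.07 1.75", grip=0.6)

```text
clock: 1.35
position: [0.5734, -0.1246, 0.2776]
ee_rot: [-0.203, 0.677, 0.203, 0.677]
ft_force: [-0.1, -1.0, 0.4]
grip_width: 0.6
```

Run:
```python
from h import *
o=get_obs();print(o['clock'],o['position'],o['joint_pos'],o['joint_velocities'].max(),o['ft_force'])
i,p,d=snap('wrist','w1');print(i['eye'],rays(i,[(280,204)]))
```

```text
1.35 [ 0.57336195 -0.12456349  0.27755433] [ 0.61754411  0.27404707 -0.59536819  1.4289843   0.15295384  1.4852115
  0.60983503] 0.5035975389660339 [-0.05047528 -0.97392877  0.41308781]
[ 0.52962528 -0.05831111  0.44342644] [[ 0.17242072 -0.25937823 -0.95026099]]
```

View pics/w1.png

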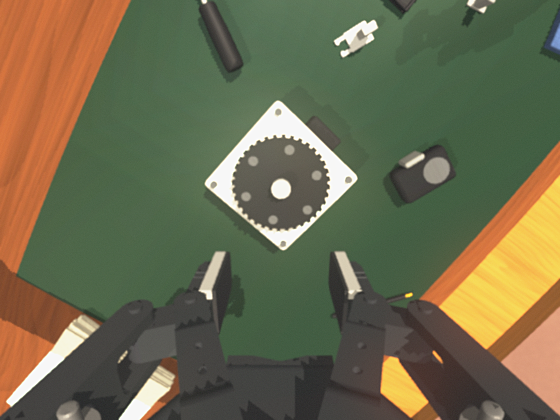

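The wrist view shows the shaft head at about (281,188) with the gear around it. I'll take a settled picture and measure it.

```bash
cat >> h.py <<'E'
def shaft(i,p,near):
    g=cv2.cvtColor(p,cv2.COLOR_RGB2GRAY)
    m=(g>150).astype(np.uint8)
    n,l,s,c=cv2.connectedComponentsWithStats(m)
    k=min(range(1,n),key=lambda k:np.hypot(*(c[k]-near))+(1e3 if s[k,4]<30 else 0))
    cs,_=cv2.findContours((l==k).astype(np.uint8),cv2.RETR_EXTERNAL,cv2.CHAIN_APPROX_NONE)
    c0=cs[0][:,0].astype(float); W=plane(i,c0,.0892)
    A=np.c_[2*W[:,:2],np.ones(len(W))];x=np.linalg.lstsq(A,(W[:,:2]**2).sum(1),rcond=None)[0]
    r=np.sqrt(x[2]+x[0]**2+x[1]**2)
    return s[k],c[k],x[:2],r
E
python3 - <<'E'
from h import *
print(shaft(*load('w1')[:2],(281,188)))
i,p,d=snap('wrist','w2')
print(get_obs()['position'],i['eye'])
print(shaft(i,p,(281,188)))
P=cloud(i,d); print(P[188,281],P[170,260],P[200,300])
i,p,d=load('top1');print(shaft(i,p,(426,200)))
E
```

```text
(array([271, 179,  20,  20, 328], dtype=int32), array([280.59756098, 188.53658537]), array([ 0.58367777, -0.13821387]), np.float64(0.012070219376338375))
[ 0.57514463 -0.11876588  0.27772369] [ 0.53123778 -0.05139575  0.44418459]
(array([264, 183,  20,  20, 324], dtype=int32), array([273.68209877, 192.61728395]), array([ 0.58353095, -0.13804104]), np.float64(0.01209823288535877))
[ 0.58788814 -0.12853493  0.08714605] [ 0.55545115 -0.127597    0.07122757] [ 0.61958767 -0.13112238  0.07215288]
(array([420, 194,  13,  13, 125], dtype=int32), array([425.848, 199.744]), array([ 0.58271785, -0.13734487]), np.float64(0.01188960903075121))
```

Call:
move_arm(motion="-0.008 0.055 -0.006 0.07; -0.016 0.11 -0.012 0.14; -0.024 0.165 -0.018 0.21; -0.032 0.22 -0.024 0.28; -0.04 0.275 -0.03 0.35; -0.05 0.33 -0.04 0.35; -0.05 0.33 -0.04 0.35; -0.05 0.33 -0.04 0.35")

```text
clock: 2.45
position: [0.5228, 0.2032, 0.2372]
ee_rot: [-0.316, 0.633, 0.316, 0.632]
ft_force: [0.2, -0.7, -0.6]
grip_width: 0.599
```

Run:
```python
from h import *
o=get_obs();print(o['clock'],o['position'],o['joint_pos'],abs(o['joint_velocities']).max())
i,p,d=snap('wrist','w3');print(i['eye'],rays(i,[(280,204)]))
```

```text
2.45 [0.52283677 0.20324591 0.23716561] [ 0.24091834  0.27214062 -0.82637093  1.55454577  0.20209096  1.4043606
  0.32656006] 0.023255658363122118
[0.45913399 0.2508039  0.40305121] [[ 0.24961666 -0.18656786 -0.95020307]]
```

View pics/w3.png

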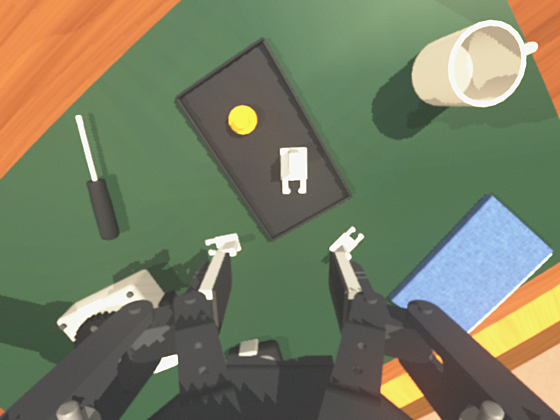

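Run:
```python
from h import *
i,p,d=load('w3')
P=cloud(i,d)
print('floor z',[P[v,u,2].round(4) for u,v in [(260,150),(270,190),(310,190),(300,200)]])
print('clip z'); 
for v in range(146,198,3): print(v,[f'{P[v,u,2]*1000:.0f}' for u in range(278,312,2)])
a=cv2.resize(p[135:210,250:340],None,fx=8,fy=8,interpolation=cv2.INTER_CUBIC)
cv2.imwrite('pics/crop3.png',a[:,:,::-1])
```

```text
floor z [np.float64(0.0035), np.float64(0.0032), np.float64(0.0036), np.float64(0.0039)]
clip z
146 ['4', '2', '4', '4', '1', '3', '2', '4', '4', '2', '3', '3', '5', '4', '3', '5', '3']
149 ['3', '8', '8', '9', '9', '9', '13', '15', '15', '16', '9', '9', '9', '10', '3', '4', '3']
152 ['3', '8', '9', '9', '9', '30', '40', '42', '41', '42', '43', '10', '9', '10', '5', '3', '3']
155 ['3', '6', '8', '9', '9', '34', '48', '50', '49', '49', '48', '47', '7', '8', '5', '3', '4']
158 ['4', '3', '10', '9', '9', '30', '48', '48', '49', '50', '47', '47', '8', '8', '3', '4', '5']
161 ['5', '5', '9', '8', '9', '25', '48', '48', '50', '48', '49', '48', '9', '9', '4', '5', '4']
164 ['2', '2', '8', '9', '8', '20', '48', '49', '49', '49', '49', '47', '7', '8', '3', '2', '3']
167 ['4', '3', '8', '9', '8', '10', '48', '49', '49', '49', '50', '48', '10', '9', '2', '4', '4']
170 ['4', '4', '9', '9', '10', '9', '49', '48', '49', '49', '48', '49', '8', '10', '4', '3', '3']
173 ['4', '4', '9', '9', '7', '8', '8', '9', '8', '8', '9', '9', '8', '8', '8', '4', '4']
176 ['3', '5', '8', '9', '9', '9', '8', '8', 'nan', '8', '8', '9', '9', '9', '8', '3', '3']
179 ['3', '3', '9', '9', '8', '8', '9', '9', '8', '7', '10', '8', '8', '9', '3', '4', '4']
182 ['4', '4', '4', '8', '8', '3', '3', '2', '3', '3', '3', '4', '8', '9', '4', '2', '4']
185 ['4', '4', '3', '8', '8', '4', '3', '2', '4', '3', '5', '2', '9', '9', '4', '4', '4']
188 ['4', '3', '3', '6', '8', '3', '4', '4', '4', '3', '4', '6', '8', '8', '3', '4', '3']
191 ['3', 'nan', '4', '9', '9', '8', '4', '3', '3', '4', '5', '8', '9', '9', '4', '3', '4']
194 ['4', '3', '4', '4', '4', '4', '3', '3', '4', '3', '5', '2', '4', '3', '4', '3', '5']
197 ['3', '3', '5', '4', '5', '4', '5', '5', '3', '4', '4', '3', '3', '2', '4', '3', '4']
```

View pics/crop3.png

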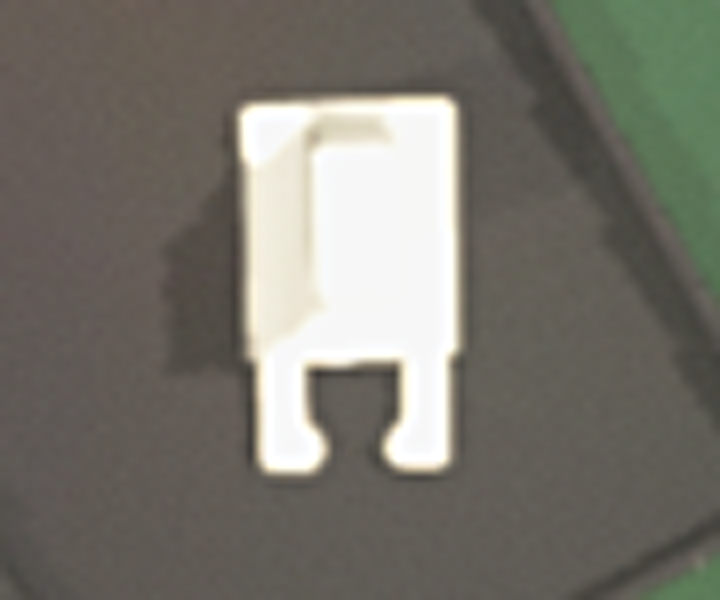

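```bash
cat >> h.py <<'E'
def cliprect(i,p,near,zt,box=45):
    hsv=cv2.cvtColor(p,cv2.COLOR_RGB2GRAY)
    m=(hsv>135).astype(np.uint8)
    n,l,s,c=cv2.connectedComponentsWithStats(m)
    k=min(range(1,n),key=lambda k:np.hypot(*(c[k]-near))+(1e3 if s[k,4]<100 else 0))
    cs,_=cv2.findContours((l==k).astype(np.uint8),cv2.RETR_EXTERNAL,cv2.CHAIN_APPROX_NONE)
    c0=max(cs,key=len)[:,0].astype(float); W=plane(i,c0,zt)[:,:2]
    return s[k],W,cv2.minAreaRect((W*1000).astype(np.float32))
E
python3 - <<'E'
from h import *
i,p,d=load('w3')
s,W,r=cliprect(i,p,(294,170),.0085); print(s,r,cv2.boxPoints(r))
# sides by corner pixels
px=lambda cx,cy:(250+(cx+.5)/8-.5,135+(cy+.5)/8-.5)
C=plane(i,[px(242,103),px(459,98),px(460,355),px(248,360),px(258,472),px(451,470)],.0085)[:,:2]
print(C)
f=(C[4]+C[5])/2;b=(C[0]+C[1])/2
print('fwd',f,'back',b,np.linalg.norm(f-b),np.arctan2(*(f-b)[::-1]))
P=cloud(i,d); 
Q=P[152:172,286:302].reshape(-1,3); Q=Q[Q[:,2]>.046]; r=cv2.minAreaRect((Q[:,:2]*1000).astype(np.float32)); print('tabtop',len(Q),r,Q.mean(0))
t=plane(i,[px(312,145),px(400,145),px(402,300),px(320,300)],.0485);print(t)
o=get_obs();z=R.from_quat(o['ee_rot']).as_matrix()[:,2];print('jaw ang',np.arctan2(z[1],z[0]),o['position'])
E
```

```text
[ 280  147   28   47 1113] ((536.1744384765625, 215.84217834472656), (36.13275146484375, 62.121192932128906), 53.21501159667969) [[500.47998 219.97255]
 [550.2321  182.77351]
 [571.8689  211.7118 ]
 [522.11676 248.91084]]
[[0.50079975 0.21946957]
 [0.52123838 0.24814187]
 [0.55624372 0.22354119]
 [0.53565065 0.1946045 ]
 [0.55230495 0.18426492]
 [0.57169444 0.21073858]]
fwd [0.56199969 0.19750175] back [0.51101906 0.23380572] 0.06258596146501155 -0.6188092891766067
tabtop 220 ((521.0579223632812, 226.1474151611328), (13.265722274780273, 22.022790908813477), 53.84977340698242) [0.52089386 0.22609871 0.0483645 ]
[[0.50762665 0.22718312 0.0485    ]
 [0.51535379 0.23751281 0.0485    ]
 [0.53432242 0.22423093 0.0485    ]
 [0.52697932 0.21442053 0.0485    ]]
jaw ang 0.9260386367869019 [0.52320715 0.20258254 0.23730711]
```

Call:
move_arm(motion="-0.002 0.024 -0.04 0; -0.002 0.024 -0.09 0; -0.002 0.024 -0.13 0; -0.002 0.024 -0.16 0; -0.002 0.024 -0.16 0; -0.002 0.024 -0.16 0")

```text
clock: 3.25
position: [0.5218, 0.2276, 0.0789]
ee_rot: [-0.316, 0.632, 0.316, 0.633]
ft_force: [0.6, -0.1, 0.4]
grip_width: 0.599
```

Run:
```python
from h import *
o=get_obs();print(o['clock'],o['position'],abs(o['joint_velocities']).max())
i,p,d=snap('wrist','w4')
```

```text
3.25 [0.52179797 0.22760485 0.0789414 ] 0.011567301553230066
```

View pics/w4.png

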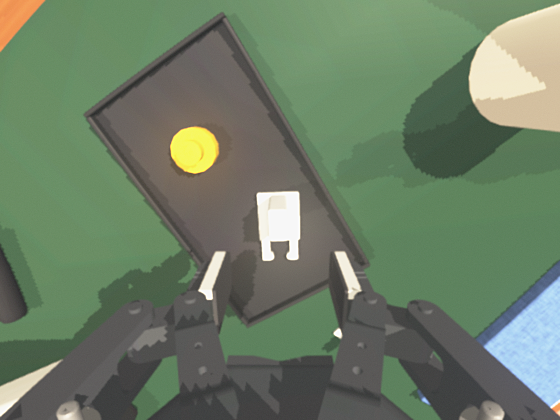

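Call:
move_arm(motion="-0.001 -0.001 -0.035 0; -0.001 -0.001 -0.055 0; -0.001 -0.001 -0.064 0; -0.001 -0.001 -0.064 0; -0.001 -0.001 -0.064 0")

```text
clock: 3.92
position: [0.5203, 0.2275, 0.0145]
ee_rot: [-0.316, 0.632, 0.316, 0.633]
ft_force: [-0.3, -0.1, -0.4]
grip_width: 0.599
```

Call:
move_arm(motion="0 0 0 0; 0 0 0 0; 0 0 0 0; 0 0 0 0; 0 0 0 0; 0 0 0 0", grip=0, force=110)

```text
clock: 4.68
position: [0.5202, 0.2272, 0.0143]
ee_rot: [-0.317, 0.632, 0.316, 0.633]
ft_force: [-1.2, -1.0, 6.6]
grip_width: 0.124
```

Call:
move_arm(motion="0 0 0.01 0; 0 0 0.03 0; 0 0 0.06 0; 0 0 0.1 0; 0 0 0.14 0; 0 0 0.17 0; 0 0 0.17 0; 0 0 0.17 0")

```text
clock: 5.68
position: [0.5194, 0.2269, 0.1835]
ee_rot: [-0.317, 0.632, 0.316, 0.632]
ft_force: [-0.2, 0.4, -1.4]
grip_width: 0.123
```

Run:
```python
from h import *
o=get_obs();print(o['clock'],o['position'],abs(o['joint_velocities']).max())
i,p,d=snap('wrist','w5')
i,p,d=snap('scene','s5')
```

```text
5.675 [0.51942433 0.22685335 0.18353637] 0.015958015715790738
```

View pics/w5.png

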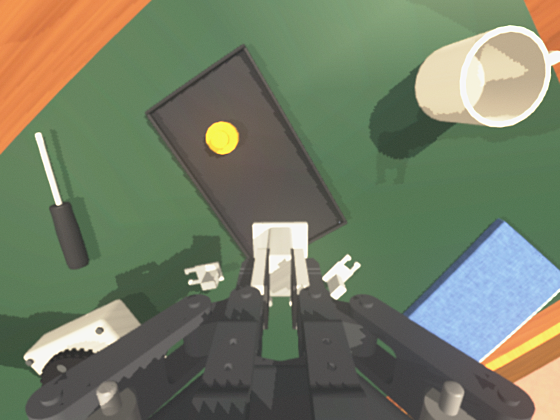

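View pics/s5.png

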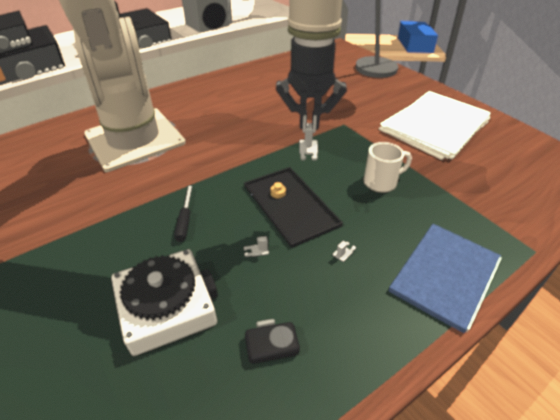

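Run:
```python
from h import *
i,p,d=load('w5'); o=get_obs()
P=cloud(i,d); M=R.from_quat(o['ee_rot']).as_matrix(); t=o['position']
T=(P-t)@M  # tool coords: x along fingers, y, z jaw
for v in range(218,300,4): print(v,[('%.0f,%.0f,%.0f'%tuple(1000*T[v,u])) for u in range(252,312,8)])
a=cv2.resize(p[205:340,220:340],None,fx=5,fy=5,interpolation=cv2.INTER_CUBIC)
cv2.imwrite('pics/crop5.png',a[:,:,::-1])
```

```text
218 ['180,-52,-34', '180,-52,-24', '181,-53,-14', '178,-52,-4', '180,-52,6', '179,-52,15', '178,-52,25', '179,-52,35']
222 ['179,-57,-34', '179,-57,-24', '179,-57,-14', '179,-57,-4', '9,10,3', '10,9,8', '9,10,13', '179,-57,35']
226 ['6,8,-17', '5,9,-12', '6,9,-7', '5,9,-2', '5,9,3', '5,9,8', '5,9,12', '179,-63,35']
230 ['179,-68,-34', '5,6,-12', '3,7,-7', '-2,9,-2', '-3,10,3', '6,6,8', '4,7,12', '179,-68,35']
234 ['179,-73,-34', '6,3,-12', '-5,8,-7', '-8,9,-2', '-8,9,2', '5,4,8', '5,4,13', '178,-73,35']
238 ['177,-78,-34', '5,1,-12', '-13,9,-7', '-14,10,-2', '-14,10,2', '5,1,8', '5,1,13', '179,-79,36']
242 ['178,-84,-35', '5,-2,-12', '-18,9,-6', '-18,9,-2', '-20,10,2', '-15,7,7', '5,-2,13', '170,-80,35']
246 ['179,-90,-35', '4,-4,-12', '-23,9,-6', '-23,9,-2', '-25,10,2', '-20,8,7', '6,-5,13', '182,-92,36']
250 ['180,-96,-35', '-30,10,-10', '-30,10,-6', '-29,10,-2', '-28,9,2', '-29,10,6', '-30,10,10', '182,-97,36']
254 ['180,-102,-35', '-34,10,-10', '-34,10,-6', '-33,10,-2', '-34,10,2', '-34,10,6', '-34,10,10', '183,-103,37']
258 ['-30,6,-14', '-40,11,-9', '-38,10,-6', '-35,8,-2', '-3
[... 398 characters left out ...]
35,-1,-2', '-35,-1,2', '-52,10,5', '-52,10,9', '-46,6,13']
278 ['-56,10,-12', '-55,10,-8', '-46,4,-5', '-35,-3,-2', '-35,-3,2', '-55,10,5', '-56,10,9', '-49,6,13']
282 ['-59,10,-11', '-60,11,-8', '-46,2,-5', '-35,-5,-2', 'nan,nan,nan', '-55,8,5', '-59,10,8', '-59,10,12']
286 ['-64,11,-11', '-61,10,-8', '-46,0,-5', '-35,-7,-2', '-34,-8,2', '-55,6,5', '-61,9,8', '-64,12,11']
290 ['-66,11,-11', '-61,8,-8', '-47,-2,-5', '-35,-10,-2', '-34,-10,2', '-56,4,5', '-66,11,8', '-69,13,11']
294 ['-69,11,-11', '-69,12,-8', '-47,-4,-5', '-35,-12,-2', '-35,-12,2', '-58,4,5', '-69,11,8', '-69,11,11']
298 ['-71,11,-10', '-71,11,-7', '-49,-5,-5', '183,-171,-5', '184,-171,6', '-59,2,5', '-71,11,7', '-71,11,10']
```

View pics/crop5.png

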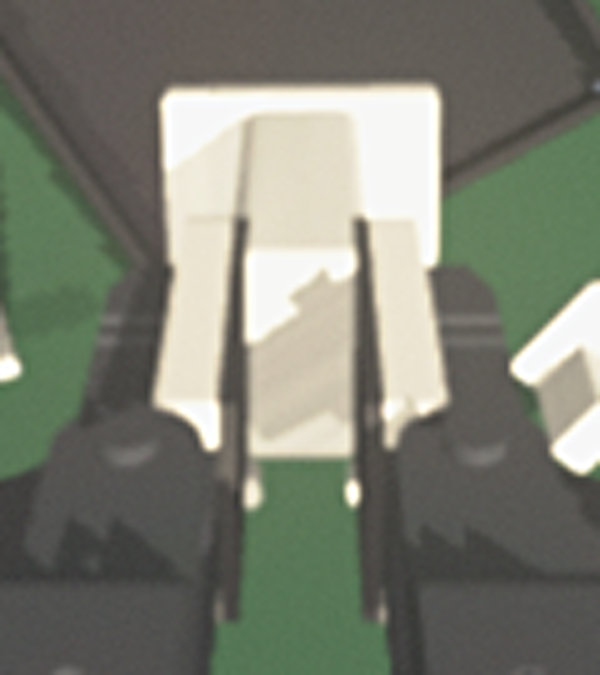

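The clip is held level: its plate is about 10 mm below the TCP and centred between the jaws. Next I move to a stand-off short of the shaft.

Call:
move_arm(motion="0.001 -0.05 0 0; 0.003 -0.1 0 0; 0.004 -0.15 0 0; 0.006 -0.2 0 0; 0.008 -0.25 0 0; 0.01 -0.3 -0.01 0; 0.01 -0.325 -0.03 0; 0.01 -0.325 -0.04 0; 0.01 -0.325 -0.04 0; 0.01 -0.325 -0.04 0")

```text
clock: 7.02
position: [0.5301, -0.0963, 0.1439]
ee_rot: [-0.317, 0.632, 0.317, 0.632]
ft_force: [0.2, 0.5, -0.5]
grip_width: 0.127
```

Run:
```python
from h import *
i,p,d=snap('wrist','w6')
o=get_obs();print(o['clock'],o['position'],o['ft_force'],abs(o['joint_velocities']).max(),o['joint_pos'])
i,p,d=snap('scene','s6')
a=cv2.resize(p[180:360,80:260],None,fx=3,fy=3,interpolation=cv2.INTER_CUBIC)
cv2.imwrite('pics/crop6.png',a[:,:,::-1])
i,p,d=snap('top','t6')
a=cv2.resize(p[140:270,350:490],None,fx=4,fy=4,interpolation=cv2.INTER_CUBIC)
cv2.imwrite('pics/crop6t.png',a[:,:,::-1])
```

```text
7.075 [ 0.53019975 -0.09656877  0.14409752] [ 0.43315889 -0.02471763 -0.82703878] 0.005826812320545583 [ 0.6766873   0.25371076 -0.66304546  1.74525169  0.16635492  1.19855596
  0.8986781 ]
```

View pics/w6.png

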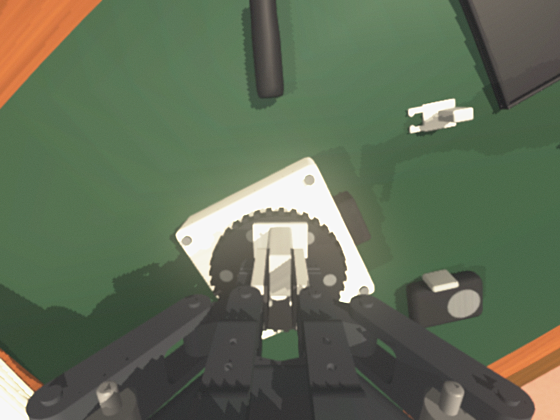

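View pics/crop6.png

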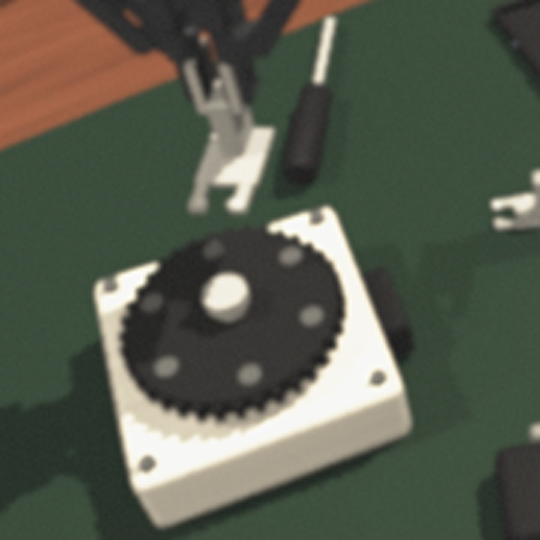

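View pics/crop6t.png

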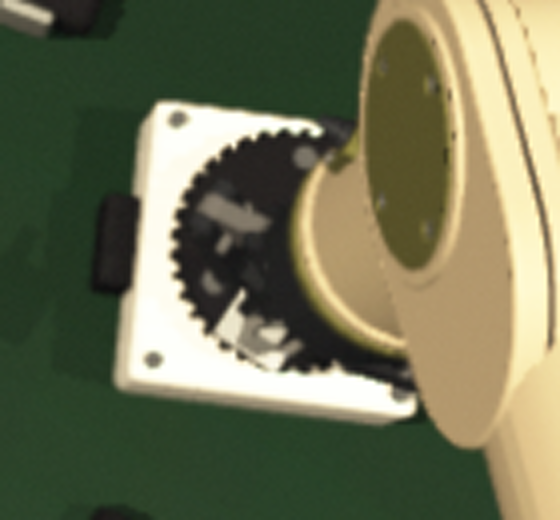

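```bash
cat >> h.py <<'E'
S=np.array([.5834,-.138])
def rel(o=None,S=S):
    o=o or get_obs(); z=R.from_quat(o['ee_rot']).as_matrix()
    n=z[:2,2]/np.linalg.norm(z[:2,2]); u=np.array([n[1],-n[0]])
    dd=S-o['position'][:2]; f=o['ft_force']
    print('clk %.2f pos %s u %s n %s | short %.1f lat %.2f mm z %.1f | F u %.1f n %.1f z %.1f'%(o['clock'],o['position'].round(4),u.round(3),n.round(3),(dd@u-.0392)*1e3,dd@n*1e3,(o['position'][2]-.0104)*1e3,f[:2]@u,f[:2]@n,f[2]), 'tilt',z[:,0].round(4))
E
python3 - <<'E'
from h import *
rel()
i,p,d=load('s6')
print(shaft(i,p,(80+226/3,180+285/3)))
print(shaft(*load('scene1')[:2],(155,280)))
i,p,d=load('w6')
# shaft from wrist image at same yaw unavailable; gear bolts etc skip
E
```

```text
clk 7.17 pos [ 0.5301 -0.0971  0.1441] u [ 0.801 -0.598] n [0.598 0.801] | short 27.9 lat -0.88 mm z 133.7 | F u 0.4 n 0.0 z -0.6 tilt [ 1.e-03 -1.e-04 -1.e+00]
(array([148, 271,  15,  13, 141], dtype=int32), array([154.74468085, 277.18439716]), array([ 0.58479087, -0.13688232]), np.float64(0.011715102117774599))
(array([148, 271,  15,  13, 145], dtype=int32), array([154.49655172, 277.09655172]), array([ 0.58446642, -0.13716987]), np.float64(0.011835313554138213))
```

Call:
move_arm(motion="-0.001 -0.001 -0.02 0; -0.001 -0.001 -0.04 0; -0.001 -0.001 -0.05 0; -0.001 -0.001 -0.055 0; -0.001 -0.001 -0.057 0; -0.001 -0.001 -0.057 0; -0.001 -0.001 -0.057 0")

```text
clock: 8.05
position: [0.529, -0.099, 0.087]
ee_rot: [-0.317, 0.632, 0.316, 0.633]
ft_force: [0.3, -0.5, -1.0]
grip_width: 0.124
```

Run:
```python
from h import *
rel()
i,p,d=snap('scene','s7')
rel()
a=cv2.resize(p[210:330,90:230],None,fx=5,fy=5,interpolation=cv2.INTER_CUBIC)
cv2.imwrite('pics/crop7.png',a[:,:,::-1])
```

```text
clk 8.05 pos [ 0.529 -0.099  0.087] u [ 0.8   -0.599] n [0.599 0.8  ] | short 27.7 lat 1.40 mm z 76.6 | F u 0.5 n -0.2 z -1.0 tilt [ 7.e-04 -2.e-04 -1.e+00]
clk 8.10 pos [ 0.529  -0.099   0.0869] u [ 0.8   -0.599] n [0.599 0.8  ] | short 27.7 lat 1.42 mm z 76.5 | F u 0.7 n -0.2 z -1.6 tilt [ 6.e-04 -1.e-04 -1.e+00]
```

View pics/crop7.png

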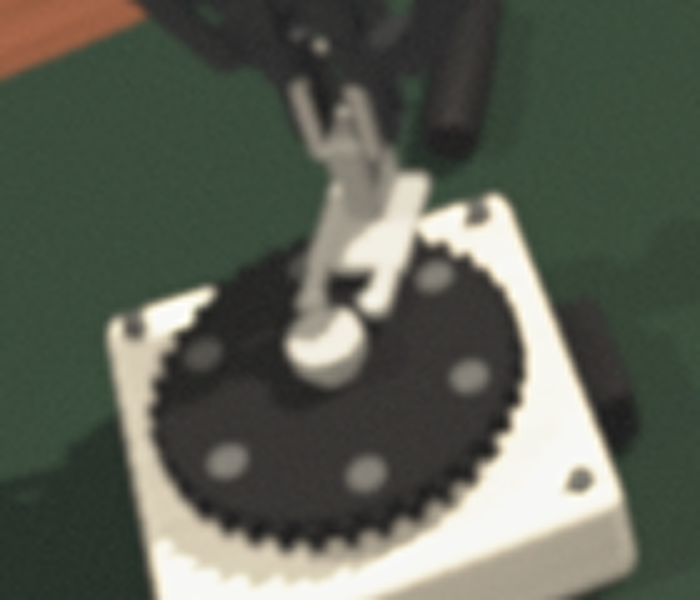

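Run:
```python
from h import *
i,p,d=load('s7')
px=lambda cx,cy:(90+(cx+.5)/5-.5,210+(cy+.5)/5-.5)
sh=shaft(i,p,(155,279)); print(sh)
W=plane(i,[px(298,298),px(390,308),px(330,303),px(358,306),px(430,180)],.0815)[:,:2]
n=np.array([.599,.8]);u=np.array([.8,-.599])
for Sc in (np.array([.5845,-.1371]),):
  print('u',(Sc-W)@u*1e3,'n',(W-Sc)@n*1e3)
```

```text
(array([148, 272,  15,  12, 130], dtype=int32), array([154.78461538, 277.66153846]), array([ 0.58589342, -0.13724603]), np.float64(0.011088604898041384))
u [21.47871459 18.77164671 19.8945556  19.09106233 76.78555009] n [-17.22861491  15.8446813   -5.48336613   4.56940526  16.09199923]
```

Call:
move_arm(motion="0.0006 0.0008 -0.002 0; 0.0006 0.0008 -0.003 0; 0.0006 0.0008 -0.003 0; 0.0006 0.0008 -0.003 0")

```text
clock: 8.6
position: [0.5293, -0.0982, 0.0835]
ee_rot: [-0.316, 0.632, 0.316, 0.632]
ft_force: [0.1, -0.4, -1.1]
grip_width: 0.125
```

```bash
python3 -c "
from h import *
rel()"
```

```text
clk 8.60 pos [ 0.5293 -0.0982  0.0835] u [ 0.8   -0.599] n [0.599 0.8  ] | short 28.0 lat 0.52 mm z 73.1 | F u 0.3 n -0.3 z -1.1 tilt [ 0.e+00  1.e-04 -1.e+00]
```

Next I feel for the gear face in small downward steps.

Call:
move_arm(motion="0 0 -0.0005 0; 0 0 -0.001 0; 0 0 -0.001 0")

```text
clock: 8.98
position: [0.5293, -0.0982, 0.0825]
ee_rot: [-0.316, 0.632, 0.316, 0.632]
ft_force: [-0.2, 0.1, -1.6]
grip_width: 0.124
```

Call:
move_arm(motion="0 0 -0.0005 0; 0 0 -0.0005 0; 0 0 -0.0005 0")

```text
clock: 9.35
position: [0.5294, -0.0981, 0.0822]
ee_rot: [-0.316, 0.632, 0.316, 0.632]
ft_force: [-0.8, 0.9, 2.3]
grip_width: 0.122
```

Call:
move_arm(motion="0 0 0.0009 0; 0.0032 -0.0021 0.0009 0; 0.0064 -0.0044 0.0009 0; 0.0096 -0.0068 0.0009 0; 0.0096 -0.0068 0.0009 0")

```text
clock: 9.98
position: [0.5391, -0.1052, 0.0828]
ee_rot: [-0.316, 0.632, 0.316, 0.632]
ft_force: [0.2, 0.7, -1.2]
grip_width: 0.123
```

```bash
python3 -c "
from h import *
rel()
i,p,d=snap('scene','s8')
a=cv2.resize(p[210:330,90:230],None,fx=5,fy=5,interpolation=cv2.INTER_CUBIC)
cv2.imwrite('pics/crop8.png',a[:,:,::-1])"
```

```text
clk 9.97 pos [ 0.5391 -0.1052  0.0828] u [ 0.8 -0.6] n [0.6 0.8] | short 15.9 lat 0.32 mm z 72.4 | F u -0.3 n 0.7 z -1.2 tilt [-1.e-04  3.e-04 -1.e+00]
```

View pics/crop8.png

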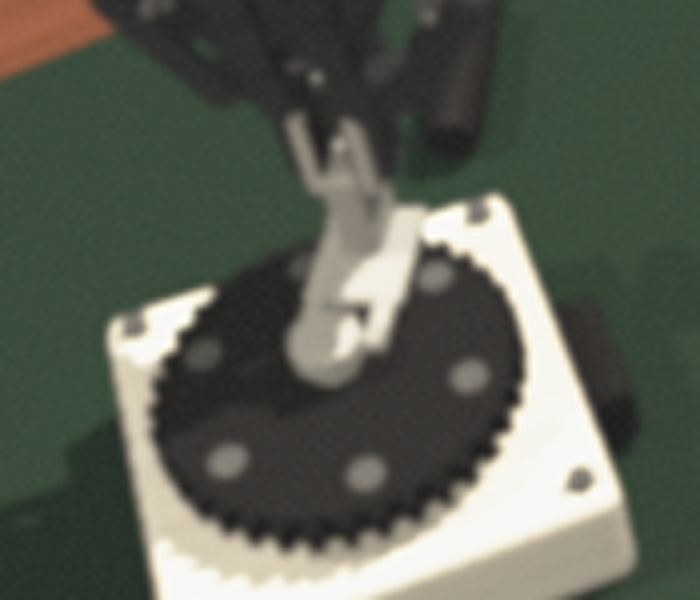

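The fork is under the shaft head without touching it. Now I push in small steps.

Call:
move_arm(motion="0.0008 -0.0006 0 0; 0.0016 -0.0012 0 0; 0.0016 -0.0012 0 0")

```text
clock: 10.4
position: [0.5405, -0.1062, 0.0829]
ee_rot: [-0.316, 0.632, 0.316, 0.632]
ft_force: [0.3, -0.6, -1.4]
grip_width: 0.121
```

Call:
move_arm(motion="0.0008 -0.0006 0 0; 0.0008 -0.0006 0 0")

```text
clock: 10.65
position: [0.5411, -0.1068, 0.0828]
ee_rot: [-0.316, 0.632, 0.317, 0.632]
ft_force: [-1.1, -1.0, -0.8]
grip_width: 0.122
```

```bash
python3 -c "
from h import *
rel()"
```

```text
clk 10.65 pos [ 0.5411 -0.1068  0.0828] u [ 0.8   -0.599] n [0.599 0.8  ] | short 13.3 lat 0.35 mm z 72.4 | F u -0.3 n -1.5 z -0.8 tilt [-4.e-04  2.e-04 -1.e+00]
```

Call:
move_arm(motion="0.0008 -0.0006 0 0; 0.0008 -0.0006 0 0")

```text
clock: 10.9
position: [0.5418, -0.1073, 0.0827]
ee_rot: [-0.316, 0.633, 0.317, 0.632]
ft_force: [-1.8, 0.3, -1.6]
grip_width: 0.125
```

```bash
python3 -c "
from h import *
rel()"
```

```text
clk 10.90 pos [ 0.5418 -0.1073  0.0827] u [ 0.8   -0.599] n [0.599 0.8  ] | short 12.5 lat 0.37 mm z 72.3 | F u -1.7 n -0.9 z -1.6 tilt [-7.e-04  2.e-04 -1.e+00]
```

Call:
move_arm(motion="0.0008 -0.0006 0 0; 0.0008 -0.0006 0 0")

```text
clock: 11.15
position: [0.5424, -0.1077, 0.0827]
ee_rot: [-0.316, 0.633, 0.317, 0.632]
ft_force: [-5.2, 1.3, 0.0]
grip_width: 0.123
```

```bash
python3 -c "
from h import *
rel()"
```

```text
clk 11.15 pos [ 0.5424 -0.1077  0.0827] u [ 0.801 -0.599] n [0.599 0.801] | short 11.8 lat 0.29 mm z 72.3 | F u -4.9 n -2.1 z 0.0 tilt [-1.2e-03  5.0e-04 -1.0e+00]
```

Call:
move_arm(motion="-0.0003 -0.0004 0 0; 0.0001 -0.0007 0 0; 0.0001 -0.0007 0 0")

```text
clock: 11.52
position: [0.5427, -0.1081, 0.0828]
ee_rot: [-0.316, 0.632, 0.317, 0.632]
ft_force: [-4.5, 3.0, -0.5]
grip_width: 0.124
```

```bash
python3 -c "
from h import *
rel()"
```

```text
clk 11.53 pos [ 0.5427 -0.1081  0.0828] u [ 0.801 -0.599] n [0.599 0.801] | short 11.3 lat 0.47 mm z 72.4 | F u -5.4 n -0.3 z -0.5 tilt [-7.e-04  7.e-04 -1.e+00]
```

The side force is gone, so I carry on along u.

Call:
move_arm(motion="0.0008 -0.0006 0 0; 0.0008 -0.0006 0 0")

```text
clock: 11.78
position: [0.5433, -0.1085, 0.0828]
ee_rot: [-0.316, 0.632, 0.317, 0.632]
ft_force: [-6.1, 4.6, 0.8]
grip_width: 0.119
```

Call:
move_arm(motion="0.0006 -0.00045 0 0; 0.0006 -0.00045 0 0")

```text
clock: 12.02
position: [0.5437, -0.1088, 0.0828]
ee_rot: [-0.316, 0.633, 0.317, 0.632]
ft_force: [-7.5, 4.8, 1.4]
grip_width: 0.124
```

```bash
python3 -c "
from h import *
rel()"
```

```text
clk 12.03 pos [ 0.5437 -0.1088  0.0828] u [ 0.801 -0.599] n [0.599 0.801] | short 10.1 lat 0.39 mm z 72.4 | F u -8.9 n -0.7 z 1.4 tilt [-0.0016  0.001  -1.    ]
```

Call:
move_arm(motion="0.0006 -0.00045 0 0; 0.0006 -0.00045 0 0")

```text
clock: 12.28
position: [0.5442, -0.1091, 0.0827]
ee_rot: [-0.316, 0.633, 0.317, 0.632]
ft_force: [-7.1, 5.7, 2.1]
grip_width: 0.123
```

Call:
move_arm(motion="0.0006 -0.00045 0 0; 0.0006 -0.00045 0 0")

```text
clock: 12.52
position: [0.5446, -0.1095, 0.0827]
ee_rot: [-0.316, 0.633, 0.318, 0.632]
ft_force: [-7.7, 5.7, 2.1]
grip_width: 0.129
```

```bash
python3 -c "
from h import *
rel()"
```

```text
clk 12.53 pos [ 0.5446 -0.1095  0.0827] u [ 0.801 -0.599] n [0.599 0.801] | short 8.9 lat 0.35 mm z 72.3 | F u -9.5 n -0.1 z 2.1 tilt [-0.0023  0.0013 -1.    ]
```

Force has plateaued at about 9.5 N with no side force, so I continue.

Call:
move_arm(motion="0.0006 -0.00045 0 0; 0.0006 -0.00045 0 0")

```text
clock: 12.78
position: [0.5454, -0.1101, 0.0827]
ee_rot: [-0.316, 0.633, 0.317, 0.632]
ft_force: [-7.2, 4.3, 1.4]
grip_width: 0.126
```

Call:
move_arm(motion="0.0006 -0.00045 0 0; 0.0006 -0.00045 0 0")

```text
clock: 13.02
position: [0.5466, -0.1111, 0.0828]
ee_rot: [-0.316, 0.632, 0.317, 0.632]
ft_force: [-3.9, 2.5, -0.6]
grip_width: 0.121
```

Call:
move_arm(motion="0.0006 -0.00045 0 0; 0.0006 -0.00045 0 0")

```text
clock: 13.28
position: [0.5474, -0.1118, 0.0828]
ee_rot: [-0.316, 0.632, 0.317, 0.632]
ft_force: [-3.3, 2.5, -0.6]
grip_width: 0.126
```

```bash
python3 -c "
from h import *
rel()"
```

```text
clk 13.28 pos [ 0.5474 -0.1118  0.0828] u [ 0.801 -0.599] n [0.599 0.801] | short 5.3 lat 0.60 mm z 72.4 | F u -4.1 n -0.0 z -0.6 tilt [ 0.e+00  3.e-04 -1.e+00]
```

Call:
move_arm(motion="0.0008 -0.0006 0 0; 0.0016 -0.0012 0 0; 0.0024 -0.0018 0 0; 0.0024 -0.0018 0 0")

```text
clock: 13.78
position: [0.5505, -0.1143, 0.0832]
ee_rot: [-0.317, 0.632, 0.316, 0.633]
ft_force: [2.2, -1.0, -1.9]
grip_width: 0.122
```

Call:
move_arm(motion="0.0008 -0.0006 0 0; 0.0008 -0.0006 0 0")

```text
clock: 14.02
position: [0.5508, -0.1145, 0.0831]
ee_rot: [-0.317, 0.632, 0.316, 0.632]
ft_force: [1.5, -0.3, -0.9]
grip_width: 0.124
```

```bash
python3 -c "
from h import *
rel()"
```

```text
clk 14.03 pos [ 0.5508 -0.1145  0.0831] u [ 0.8   -0.599] n [0.599 0.8  ] | short 1.0 lat 0.70 mm z 72.7 | F u 1.4 n 0.6 z -0.9 tilt [ 5.e-04 -1.e-04 -1.e+00]
```

Call:
move_arm(motion="0.0006 -0.00045 0 0; 0.0006 -0.00045 0 0")

```text
clock: 14.28
position: [0.5512, -0.1149, 0.0829]
ee_rot: [-0.316, 0.632, 0.316, 0.632]
ft_force: [-0.1, 0.0, -1.0]
grip_width: 0.123
```

Call:
move_arm(motion="0.0004 -0.0003 0 0; 0.0004 -0.0003 0 0")

```text
clock: 14.52
position: [0.5516, -0.1152, 0.0829]
ee_rot: [-0.316, 0.632, 0.316, 0.632]
ft_force: [0.2, -1.2, -1.3]
grip_width: 0.124
```

```bash
python3 -c "
from h import *
rel()"
```

```text
clk 14.53 pos [ 0.5516 -0.1152  0.0829] u [ 0.8   -0.599] n [0.599 0.8  ] | short -0.0 lat 0.78 mm z 72.5 | F u 0.9 n -0.8 z -1.3 tilt [-1.e-04  1.e-04 -1.e+00]
```

Call:
move_arm(motion="0.0004 -0.0003 0 0; 0.0004 -0.0003 0 0")

```text
clock: 14.78
position: [0.552, -0.1154, 0.0829]
ee_rot: [-0.316, 0.632, 0.317, 0.632]
ft_force: [-0.8, -0.0, -1.2]
grip_width: 0.121
```

Call:
move_arm(motion="0.0004 -0.0003 0 0; 0.0004 -0.0003 0 0")

```text
clock: 15.02
position: [0.5522, -0.1156, 0.0829]
ee_rot: [-0.316, 0.632, 0.317, 0.632]
ft_force: [-2.8, 1.4, -0.2]
grip_width: 0.125
```

Call:
move_arm(motion="0.0004 -0.0003 0 0; 0.0004 -0.0003 0 0")

```text
clock: 15.28
position: [0.5524, -0.1157, 0.0828]
ee_rot: [-0.316, 0.633, 0.317, 0.632]
ft_force: [-4.5, 1.9, 2.0]
grip_width: 0.123
```

```bash
python3 -c "
from h import *
rel()"
```

```text
clk 15.28 pos [ 0.5524 -0.1157  0.0828] u [ 0.801 -0.599] n [0.599 0.801] | short -1.0 lat 0.70 mm z 72.4 | F u -4.8 n -1.1 z 2.0 tilt [-9.e-04  4.e-04 -1.e+00]
```

Call:
move_arm(motion="0.0004 -0.0003 0 0; 0.0008 -0.0006 0 0; 0.0008 -0.0006 0 0")

```text
clock: 15.65
position: [0.5526, -0.1158, 0.0826]
ee_rot: [-0.316, 0.633, 0.317, 0.632]
ft_force: [-6.2, 3.7, 2.8]
grip_width: 0.131
```

Call:
move_arm(motion="0.0004 -0.0003 0 0; 0.0008 -0.0006 0 0; 0.0008 -0.0006 0 0")

```text
clock: 16.02
position: [0.5529, -0.116, 0.0825]
ee_rot: [-0.316, 0.633, 0.318, 0.631]
ft_force: [-9.3, 5.3, 4.9]
grip_width: 0.124
```

```bash
python3 -c "
from h import *
rel()"
```

```text
clk 16.02 pos [ 0.5529 -0.116   0.0825] u [ 0.801 -0.599] n [0.599 0.801] | short -1.5 lat 0.66 mm z 72.1 | F u -10.7 n -1.3 z 4.9 tilt [-0.0036  0.0014 -1.    ]
```

Call:
move_arm(motion="0.0004 -0.0003 0.0003 0; 0.0008 -0.0006 0.0004 0; 0.0008 -0.0006 0.0004 0")

```text
clock: 16.4
position: [0.5531, -0.1161, 0.0826]
ee_rot: [-0.315, 0.633, 0.318, 0.631]
ft_force: [-11.8, 6.7, 4.2]
grip_width: 0.125
```

```bash
python3 -c "
from h import *
rel()"
```

```text
clk 16.40 pos [ 0.5531 -0.1161  0.0826] u [ 0.801 -0.599] n [0.599 0.801] | short -1.8 lat 0.60 mm z 72.2 | F u -13.4 n -1.7 z 4.2 tilt [-0.0049  0.002  -1.    ]
```

Call:
move_arm(motion="0.0004 -0.0003 0.0001 0; 0.0008 -0.0006 0.0002 0; 0.0008 -0.0006 0.0002 0; 0.0008 -0.0006 0.0002 0")

```text
clock: 16.9
position: [0.5533, -0.1162, 0.0826]
ee_rot: [-0.315, 0.634, 0.319, 0.631]
ft_force: [-13.9, 8.2, 6.5]
grip_width: 0.127
```

```bash
python3 -c "
from h import *
rel()"
```

```text
clk 16.90 pos [ 0.5533 -0.1162  0.0826] u [ 0.801 -0.598] n [0.598 0.801] | short -2.0 lat 0.57 mm z 72.2 | F u -16.1 n -1.7 z 6.5 tilt [-0.0062  0.0026 -1.    ]
```

Call:
move_arm(motion="-0.0012 0.0009 0 0; -0.0024 0.0018 0 0; -0.0036 0.0027 -0.0002 0; -0.0036 0.0027 -0.0002 0")

```text
clock: 17.4
position: [0.5524, -0.1157, 0.0832]
ee_rot: [-0.316, 0.632, 0.317, 0.632]
ft_force: [-2.2, 1.3, -0.5]
grip_width: 0.119
```

```bash
python3 -c "
from h import *
rel()"
```

```text
clk 17.40 pos [ 0.5524 -0.1157  0.0832] u [ 0.8   -0.599] n [0.599 0.8  ] | short -1.0 lat 0.73 mm z 72.8 | F u -2.6 n -0.3 z -0.5 tilt [-0.e+00  2.e-04 -1.e+00]
```

Call:
move_arm(motion="0 0 -0.0005 0; 0 0 -0.0005 0; 0 0 -0.0005 0", force=30)

```text
clock: 17.77
position: [0.5524, -0.1157, 0.0829]
ee_rot: [-0.316, 0.632, 0.317, 0.632]
ft_force: [-4.8, 2.3, 1.4]
grip_width: 0.124
```

Call:
move_arm(motion="0 0 0 0; 0 0 0 0; 0 0 0 0; 0 0 0 0", grip=0.5)

```text
clock: 18.27
position: [0.5526, -0.1159, 0.0829]
ee_rot: [-0.317, 0.632, 0.316, 0.632]
ft_force: [-0.7, 0.3, -0.5]
grip_width: 0.499
```

```bash
python3 -c "
from h import *
rel()
snap('wrist','w9')
i,p,d=snap('scene','s9')
a=cv2.resize(p[210:330,90:230],None,fx=5,fy=5,interpolation=cv2.INTER_CUBIC)
cv2.imwrite('pics/crop9.png',a[:,:,::-1])"
```

```text
clk 18.27 pos [ 0.5526 -0.1159  0.0829] u [ 0.8 -0.6] n [0.6 0.8] | short -1.3 lat 0.77 mm z 72.5 | F u -0.7 n -0.2 z -0.5 tilt [ 4.e-04 -1.e-04 -1.e+00]
```

View pics/crop9.png

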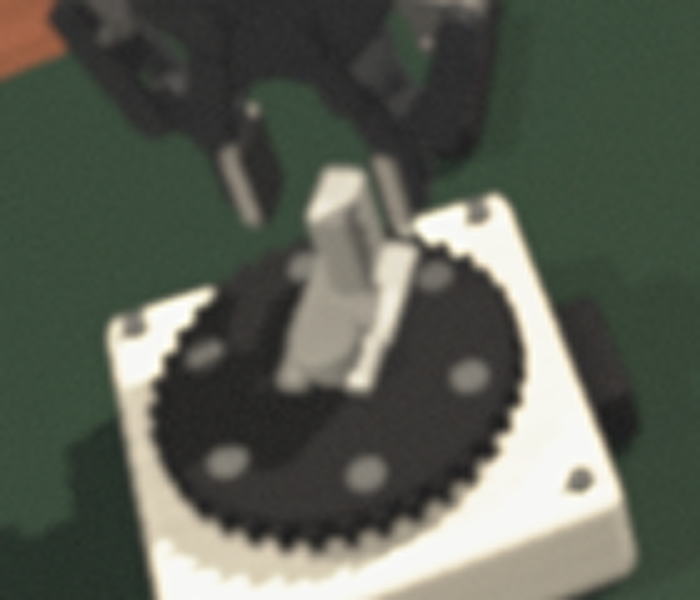

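View pics/w9.png

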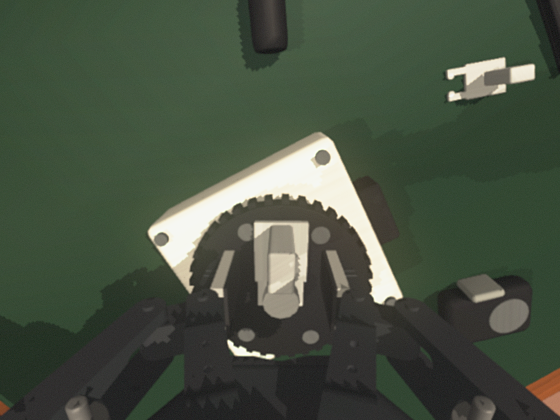

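The gripper is open and clear, and the clip sits around the shaft with the head just in front of the tab. I raise straight up and check.

Call:
move_arm(motion="0 0 0.02 0; 0 0 0.05 0; 0 0 0.1 0; -0.02 0 0.15 0; -0.02 0 0.19 0; -0.02 0 0.19 0; -0.02 0 0.19 0")

```text
clock: 19.25
position: [0.5323, -0.1156, 0.2731]
ee_rot: [-0.317, 0.632, 0.316, 0.632]
ft_force: [0.4, 1.1, -1.0]
grip_width: 0.496
```

```bash
python3 -c "
from h import *
rel()
i,p,d=snap('wrist','w10')
snap('scene','s10')
P=cloud(i,d)
Q=P.reshape(-1,3);Q=Q[~np.isnan(Q[:,0])]
D=(Q[:,:2]-S);u=np.array([.8,-.6]);n=np.array([.6,.8])
a=np.c_[D@u,D@n,Q[:,2]]*1e3
t=a[(abs(a[:,0])<90)&(abs(a[:,1])<30)&(a[:,2]>105)&(a[:,2]<122)];print('tab top',len(t),t.mean(0),t.min(0),t.max(0))
b=a[(a[:,0]<-15)&(a[:,0]>-60)&(abs(a[:,1])>9)&(abs(a[:,1])<16)];print('plate z',len(b),np.median(b[:,2]),[np.median(b[(b[:,0]>x)&(b[:,0]<=x+10)&(abs(b[:,2]-77)<6),2]) for x in (-50,-40,-30,-20)])
"
```

```text
clk 19.25 pos [ 0.5323 -0.1156  0.2731] u [ 0.801 -0.599] n [0.599 0.801] | short 15.2 lat 12.71 mm z 262.7 | F u -0.4 n 1.1 z -1.0 tilt [ 2.e-04 -2.e-04 -1.e+00]
tab top 274 [-38.01568123  -0.74031794 115.82202573] [-48.60124408  -7.15238403 105.27715662] [-25.02024296   6.35492123 118.35206548]
plate z 550 76.52501675423018 [np.float64(76.25469060826923), np.float64(76.39250067346504), np.float64(76.5266094610823), np.float64(76.340926813489)]
```

View pics/w10.png

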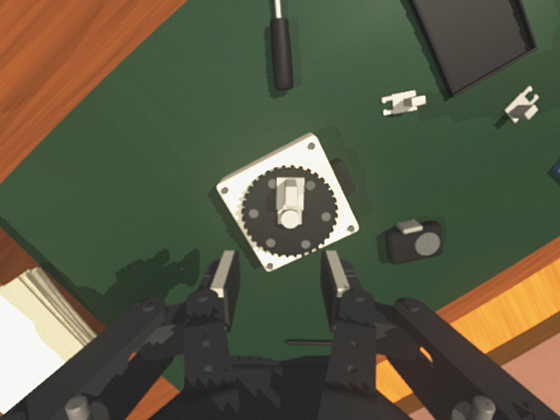

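View pics/s10.png

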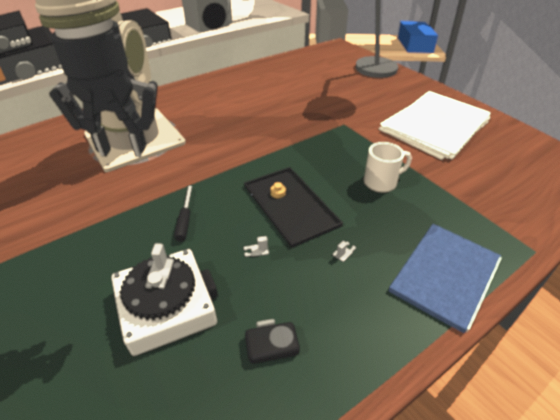

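The tab centre measures 38.0 mm behind the axis and the plate lies flat at its resting height, so the clip is home. The other objects are where they were, and the gripper is clear. I'm handing in.

```bash
python3 -c "
from h import *
print(hand_in())"
```

```text
the job is handed in; nothing more can be done
None
```

I took the clip from the tray, pushed it into the groove and seated it on its stop. Then I pressed it at about 16 N, let go, lifted the arm clear and handed in at about 19 s; the hand-in gives no verdict.

- **Insertion:** Passing the jaws took about 9.5 N. I made one sideways shift of about 0.5 mm when a side force of 2 N showed up.
- **Pressing:** The wrist read 16.1 N toward the stop at the end of the press. There was also about 6.5 N vertically, so about 17.5 N in all, the highest I read. I only saw the forces at the end of each move, so anything between readings was not seen.
- **Final position:** With the arm away, the tab centre was 38.0 mm behind the shaft axis (38 mm expected) and 0.7 mm to one side. The plate was flat, its top at about 76.4 mm against 77 mm expected. Both differences are within the 2 mm calibration.
- **Disagreements:** The cameras differed by 1–2 mm on where the shaft is. By the arm's own position the clip ended 1–2 mm past nominal at the stop. I went by the measured force for seating.
- **Other objects:** In the last pictures the pinion, screwdriver, microphone and mug look unmoved; I did not measure them.

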